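Nest the egg cup, steel cup and tub and slide the nest into the rail corner

TASK

Clear the kitchen shelf by nesting the three vessels in size order: the ceramic egg cup standing inside the stainless steel cup, and the steel cup standing inside the square yellow tub. Then push the loaded tub along the shelf, without lifting it, until it sits square and flush against both wooden rails of the corner. Set the china egg cup down gently, do not let a vessel fall over, and leave the brush, funnel and soap bottle where they are.

Things in the scene. Friction and masses are not known exactly. Their poses are not given: they have to be found in the camera images.
- tub: Square yellow plastic open tub, outside 100 x 100 mm, 36 mm high, walls and floor 5 mm thick (inside 90 x 90 mm), about 0.16 kg. Origin: centre of its underside; x and y run along its sides, z up. Too wide to grasp across; it is pushed.
- cup: Round stainless steel cup without handle, outside diameter 58 mm at the foot and 62 mm at the rim, 54 mm high, wall 2.5 mm, floor 3 mm, inside diameter 53 mm at the floor, about 0.11 kg. Origin: centre of its underside, z up. Stood in the tub its rim is 59 mm above the shelf, 23 mm above the tub's rim.
- egg_cup: White ceramic egg cup with a blue band, 72 mm high: round foot 36 mm across, thin 16 mm stem, and from 44 mm up a bowl 43 mm across that widens to 47 mm at the rim; about 0.07 kg. Origin: centre of the underside of its foot, z up. Stood in the steel cup its rim is 21 mm above the cup's rim; with the cup in the tub its rim is 80 mm above the shelf.
- corner: Two pale wooden rails fixed on the shelf at a right angle, each 18 mm thick, 28 mm high, 200 mm long inside. Origin: their inner corner at shelf height. Inner faces: at x = 0 (reaching to y = -200 mm) and at y = 0 (reaching to x = -200 mm); the free space is on the -x, -y side. A flush tub has its origin at x = -50, y = -50 mm in this frame.
- funnel: Bystander: green plastic funnel standing on its wide mouth, 90 mm across, 88 mm high. Origin: centre of the mouth, on the shelf.
- brush: Bystander: blue scrubbing brush lying bristles down, 222 mm long along its x axis (from -85 to +138 mm), 52 mm wide, 34 mm high. Origin: on the shelf under it.
- soap: Bystander: amber soap bottle, 60 mm across, 170 mm tall. Origin: centre of its base.

How it is judged:
By the outcome, as a careful person would: the job done as asked, in the order asked, and still so for the second after the job is handed in, with the robot touching nothing.
It also fails if it takes over 72 s, if anything falls off the work surface, if the arm or the gripper's body presses on something with over 40 N, if the wrist force passes 120 N, or if a joint passes its speed limit or range.

ROBOT

A 6-joint arm with a two-finger parallel gripper is mounted at the origin on the work surface. World frame = base frame: x ahead of the robot, y to its left, z up, the work surface at z = 0. Lengths are in mm, angles in rad, forces in N, time in s.
With the tool pointing down it reaches from about 400 to 825 mm from the base axis. Payload 7 kg.
Tool frame: the origin (TCP) lies on the centre line of the jaws, within the pads' length; the fingertips stand 14 mm ahead of it and the grasp point (between the pads) lies 5 mm behind it; z points along the fingers, y is the line along which they close (so a half turn about z gives the same grasp; the last joint's range is limited). The gripper opens to 88 mm and grips with 3 to 60 N. Pads are 19 mm wide; open, the fingers measure 130 mm over their backs; the gripper's body (78 mm by 193 mm) begins 47 mm behind the grasp point.
Start: joints at [1.467, 0.359, 0.012, 0, -1.224, -0.288], TCP at [257.757, 623.824, 240.561] pointing down, gripper open.
Joint ranges: [-3.07, 3.07], [-1.43, 2.12], [-1.02, 1.25], [-3.03, 1.67], [-3.05, -0], [-3.03, 3.03]. Speed limits (rad/s): [2.39, 2.39, 3.01, 3.14, 3.14, 3.14].

INTERFACE

Orientations are given as a unit quaternion [x, y, z, w].
In Python, from station import manip, imaging gives the robot as it stands. The module is installed in compiled form; this text tells all that it offers.
- The arm moves only by the shell command python3 -m jog 'ROWS' [OPENING] [FORCE]. ROWS is JSON, a list of rows, each a list of 2 entries, a list of its own where there are three numbers: the shift along the tool's x, y, z in m, then the turn about the tool's z in rad. A call has 1 to 10 rows; each row shifts and turns the commanded pose from where the row before left it, along the tool's axes as they then stand; what a row does not reach is not made up. A row lasts 1/12 s, in which the tool goes at most 41.7 mm and 7.16 degrees, less where a joint would pass 70% of its speed; a pose out of reach is approached as far as the arm can. A call with a gripper value outside its range is refused whole. OPENING is the finger opening in m, from 0 to 0.0876, set as the call begins (- or left out, the last holds). The fingers move at their own pace and stop on an object; FORCE is the grip in N (left out, the last holds). Time passes only in rows, so rows that do not move let the fingers close. It gives the time, the measured TCP pose, the force, the opening and the grip force at its end, in the units of the state.
- manip.state(): the state, without advancing time (a new reading comes with each control period).
- imaging.grab_frame(name): name is "scene" or "top"; returns the picture (400x640x3 uint8, blue, green, red); there is no depth.
- imaging.camera_info(name): a dict with "fov_y" (degrees; the focal length in pixels is half the picture's height over the tangent of half this angle, whatever the lens; pixels are square), "cx", "cy" (the principal point, pixels), "dist" ([k1, k2, p1, p2, k3] as OpenCV has them; the pictures are not rectified), "rvec" (rotation vector, rad) and "tvec" (3), from world to camera coordinates, as OpenCV has them. Camera axes: x right, y down, z forward; pixel columns grow to the right and rows downward; lengths in mm; the calibration is good to about 2 mm. A picture is of the moment at which its call begins. camera_info takes no time and is no camera call.
- manip.hand_in(): hands the job in; it is judged then, once.
The state is a dict: "time": time; "q": joint angles; "joint_velocities": joint speeds; "joint_efforts": joint torques, N m; "tool_pos": TCP position; "eef_rot": TCP orientation; "force": force on the tool from outside, world axes, zero at the start; "moment": the same for the moment, N m; "opening": opening from 0.0 (shut) to 1.0 (fully open); "gripper_force": force on a finger pad.
Only numpy, scipy, OpenCV 4.12 (cv2) and the standard library are available. Lean on these libraries where they do the work, as an engineer would, in place of code of your own. Each camera call takes 0.05 s, during which the arm holds its last target. There are 200 camera calls.

## Working session

There is one attempt and no reset: what is moved stays moved. The work goes in short steps, Python scripts to look and compute and a shell command to move; the robot and the scene stay as the last step left them, time stands still between calls to the robot, and variables do not carry over. Pictures are saved under pics/ and viewed, at most 10 in all, crops included, and the job is handed in when it is done.

```bash
mkdir -p pics
cat > h.py <<'E'
import numpy as np, cv2
from station import manip, imaging
def cam(n):
    c=imaging.camera_info(n); f=200/np.tan(np.radians(c["fov_y"])/2)
    K=np.array([[f,0,c["cx"]],[0,f,c["cy"]],[0,0,1.]]); R=cv2.Rodrigues(np.array(c["rvec"],float))[0]
    return K,np.array(c["dist"],float),R,np.array(c["tvec"],float).reshape(3)
def ray(n,px,z):
    K,d,R,t=cam(n); u=cv2.undistortPoints(np.array(px,float).reshape(-1,1,2),K,d).reshape(-1,2)
    v=np.c_[u,np.ones(len(u))]@R; o=-R.T@t
    return o+v*((z-o[2])/v[:,2])[:,None]
def proj(n,P):
    K,d,R,t=cam(n); return cv2.projectPoints(np.array(P,float).reshape(-1,3),cv2.Rodrigues(R)[0],t,K,d)[0].reshape(-1,2)
E
python3 - <<'E'
from h import *
for n in("scene","top"):
    im=imaging.grab_frame(n); cv2.imwrite(f"pics/{n}0.png",im); K,d,R,t=cam(n); print(n,-R.T@t,R[2],K[0,0],d)
s=manip.state(); print(s)
E
```

```text
scene [1216.27558859 -184.14387018 1277.73919535] [-0.46045875  0.15114967 -0.87471797] 508.53309115479914 [0.0327042 0.        0.        0.        0.       ]
top [475.00132824  34.88252325 991.1493784 ] [ 0.08113227 -0.00782098 -0.99667266] 387.6517472530497 [0.00035156 0.         0.         0.         0.        ]
{'time': 0.1, 'q': array([ 1.46706112e+00,  3.59306402e-01,  1.11485259e-02, -3.13260161e-04,
       -1.22406820e+00, -2.88092846e-01]), 'joint_velocities': array([-0.00168982, -0.00140352,  0.00042546,  0.00205065,  0.00063413,
       -0.00105575]), 'joint_efforts': array([-1.41344633e-03, -5.84164739e+01,  2.93752152e+01,  7.01564983e+00,
        1.01522266e-02, -5.13149485e-05]), 'tool_pos': array([257.63604471, 623.45538916, 239.72037429]), 'eef_rot': array([ 9.80859508e-01, -1.94715415e-01, -8.08427703e-05,  7.25394061e-04]), 'force': array([-0.20876094,  0.30024298, -0.1731806 ]), 'moment': array([-0.06547006, -0.04420953, -0.02193599]), 'gripper_force': 0.0, 'opening': 0.9985590492714499}
```

View pics/scene0.png

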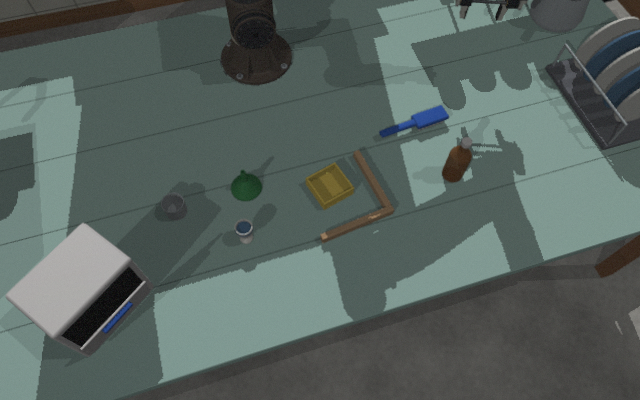

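View pics/top0.png

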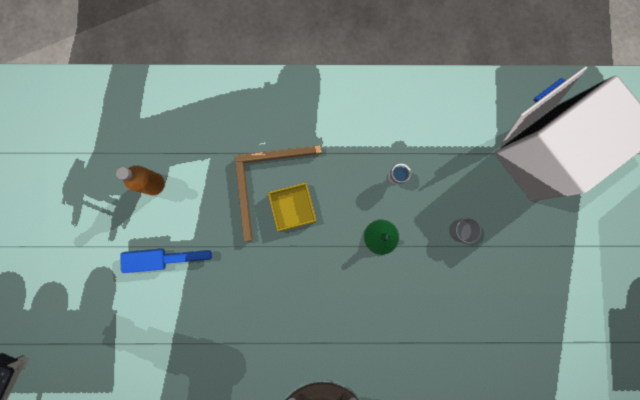

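The scene view shows cup (174,205), egg cup (244,230), funnel (246,185), tub (330,185) and corner (390,210). The top view shows tub (292,207), the inner corner near (244,160), egg cup (401,173), funnel (381,237) and steel cup (466,231).

Run:
```python
from h import *
t=cv2.imread("pics/top0.png"); s=cv2.imread("pics/scene0.png")
def crop(im,x,y,w,h,k): return cv2.resize(im[y:y+h,x:x+w],None,fx=k,fy=k,interpolation=cv2.INTER_CUBIC)
a=crop(t,225,135,100,115,4); b=crop(t,376,150,50,50,8); c=crop(t,441,206,50,50,8)
L=np.zeros((600,800,3),np.uint8); L[:460,:400]=a[:460]
L[:300,400:700]=cv2.resize(b,(300,300)); L[300:600,400:700]=cv2.resize(np.clip(c*1.7,0,255).astype(np.uint8),(300,300))
cv2.imwrite("pics/crops.png",L)
hsv=cv2.cvtColor(t,cv2.COLOR_BGR2HSV)
m=cv2.inRange(hsv,(20,120,60),(35,255,255)); m[:, :255]=0
cs=max(cv2.findContours(m,0,1)[0],key=cv2.contourArea); r=cv2.minAreaRect(cs); print(r)
bx=cv2.boxPoints(r); P=ray("top",bx,36); print(P.round(1), P.mean(0))
print([np.linalg.norm(P[i]-P[i-1]).round(1) for i in range(4)], np.degrees(np.arctan2(*(P[1]-P[0])[1::-1])),np.degrees(np.arctan2(*(P[2]-P[1])[1::-1])))
w=cv2.inRange(hsv,(8,60,80),(20,200,255)); w[:, :225]=0; w[:,330:]=0; w[:140]=0;w[250:]=0
w=max(cv2.findContours(w,0,1)[0],key=cv2.contourArea); print(cv2.approxPolyDP(w,3,True).reshape(-1,2).tolist())
```

```text
((291.6176452636719, 206.47061157226562), (40.503448486328125, 40.26091003417969), 75.96376037597656)
[[585.1 135.4  36. ]
 [609.5  38.7  36. ]
 [511.9  14.5  36. ]
 [487.9 110.5  36. ]] [548.59150672  74.75886964  36.        ]
[np.float64(100.3), np.float64(99.8), np.float64(100.6), np.float64(99.0)] -75.8454903575892 -166.07245661023876
[[320, 145], [235, 155], [244, 240], [251, 239], [243, 162], [320, 153]]
```

View pics/crops.png

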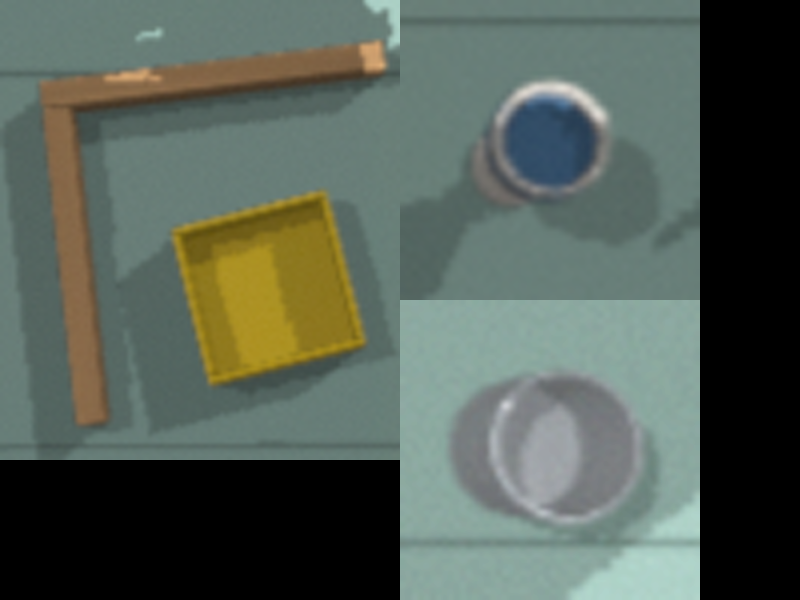

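The crop shows the egg cup rim centre at top px (401.3,173.2), the steel cup rim centre at (468.7,230.5), and the inner rail corner at about (244,162). I'll convert these to world coordinates, with the inner rail edges fitted at shelf height.

Run:
```python
from h import *
t=cv2.imread("pics/top0.png"); hsv=cv2.cvtColor(t,cv2.COLOR_BGR2HSV)
w=cv2.inRange(hsv,(8,60,60),(20,220,255)); w[:, :225]=0; w[:,330:]=0; w[:140]=0;w[250:]=0
A=[];B=[]
for u in range(252,316): 
    v=np.where(w[:,u]>0)[0]; v=v[v<175]; A.append((u,v.max()+.5))
for v in range(170,236):
    u=np.where(w[v]>0)[0]; u=u[u<258]; B.append((u.max()+.5,v))
def line(P):
    l=cv2.fitLine(P[:,:2].astype(np.float32),cv2.DIST_HUBER,0,.01,.01).ravel(); return l[:2],l[2:]
d1,p1=line(ray("top",A,0)); d2,p2=line(ray("top",B,0))
k=np.linalg.solve(np.c_[d1,-d2],p2-p1); c=p1+k[0]*d1
print("corner",c,"dirs",np.degrees(np.arctan2(d1[1],d1[0])),np.degrees(np.arctan2(d2[1],d2[0])))
eg=ray("top",[(401.3,173.2)],72)[0]; cu=ray("top",[(468.7,230.5)],54)[0]
print("egg",eg,"cup",cu,"in scene:",proj("scene",[eg,cu]))
tb=np.array([548.6,74.8,36]); print("tub in scene",proj("scene",[tb,[*c,0]]),"funnel",ray("top",[(381,237)],40))
a=np.radians(6); R=np.array([[np.cos(a),np.sin(a)],[-np.sin(a),np.cos(a)]]); print("tub in corner(6deg)",R@(tb[:2]-c))
s=cv2.imread("pics/scene0.png"); s=np.hstack([cv2.resize(s[x:y,u:v],None,fx=6,fy=6,interpolation=2) for x,y,u,v in((180,250,145,205),(200,270,215,275))]); cv2.imwrite("pics/sc.png",s)
```

```text
corner [665.0748  201.51721] dirs -83.06786 7.10506
egg [ 625.57650574 -189.53461148   72.        ] cup [ 488.5230999 -354.5427012   54.       ] in scene: [[243.79347835 226.52587431]
 [173.06536037 202.09016687]]
tub in scene [[330.42056643 182.69703382]
 [385.89562814 211.69383401]] funnel [[ 473.01972547 -144.4054255    40.        ]]
tub in corner(6deg) [-129.08232323 -113.84810687]
```

View pics/sc.png

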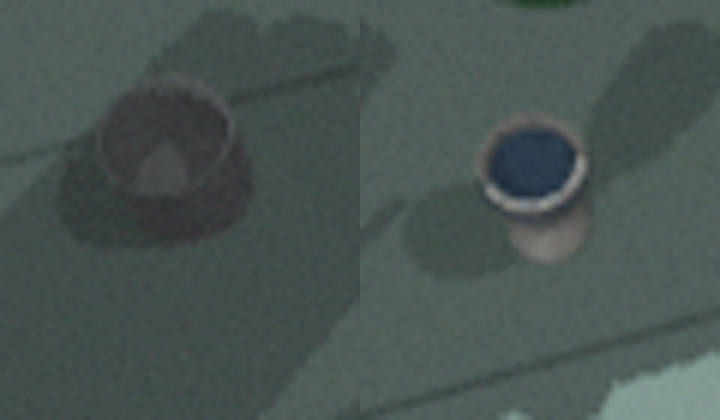

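The scene view agrees: cup rim at (172.5,202.5) and egg cup rim at (243.7,227), both within a pixel of their projected positions. Now I turn the tool to yaw −45° and travel towards the cup.

```bash
python3 -m jog '[[[0,0,0],0.098],[[0,0,0],0.099],[[0,0,0],0.099],[[0,0,0],0.098],[[0.038,0.008,0],0],[[0.038,0.008,0],0],[[0.038,0.008,0],0],[[0.038,0.008,0],0],[[0.038,0.008,0],0],[[0.038,0.008,0],0]]' 0.0876 15
python3 -m jog '[[[0.038,0.008,0],0],[[0.038,0.008,0],0],[[0.038,0.008,0],0],[[0.038,0.008,0],0],[[0.038,0.008,0],0],[[0.038,0.008,0],0],[[0.038,0.008,0],0],[[0.038,0.008,0],0],[[0.038,0.008,0],0],[[0.038,0.008,0],0]]'
cat > to.py <<'E'
import sys
from h import *
from scipy.spatial.transform import Rotation as Ro
# tool shift from the present pose to world x y z (mm)
s=manip.state(); R=Ro.from_quat(s["eef_rot"]).as_matrix(); P=np.array(s["tool_pos"])
print("t",round(s["time"],2),"pos",P.round(1),"yaw",np.degrees(np.arctan2(R[1,0],R[0,0])).round(2),"z",R[:,2].round(3),"F",np.round(s["force"],1),"grip",s["gripper_force"],"op",round(s["opening"]*87.6,1))
if len(sys.argv)>3: print("tool shift mm",(R.T@(np.array(sys.argv[1:4],float)-P)).round(1))
E
python3 to.py 488.5 -354.5 200
```

```text
time: 0.93
tool_pos: [385.4, 426.8, 240.3]
eef_rot: [0.924, -0.383, -0.0, 0.0]
force: [-0.6, -0.4, -0.2]
opening: 0.998
gripper_force: 0.0
time: 1.77
tool_pos: [597.5, 101.4, 240.4]
eef_rot: [0.924, -0.383, -0.0, 0.0]
force: [1.6, 1.8, 0.5]
opening: 0.999
gripper_force: 0.0
t 1.77 pos [597.5 101.4 240.4] yaw -45.02 z [-0. -0. -1.] F [1.6 1.8 0.5] grip 0.0 op 87.5
tool shift mm [245.5 399.4  40.4]
```

```bash
python3 -m jog '[[[0.0205,0.0333,0.003],0],[[0.0205,0.0333,0.003],0],[[0.0205,0.0333,0.003],0],[[0.0205,0.0333,0.003],0],[[0.0205,0.0333,0.003],0],[[0.0205,0.0333,0.003],0],[[0.0205,0.0333,0.003],0],[[0.0205,0.0333,0.003],0],[[0.0205,0.0333,0.003],0],[[0.0205,0.0333,0.003],0]]'
python3 -m jog '[[[0.0205,0.0333,0.01],0],[[0.0205,0.0333,0.02],0],[[0,0,0.04],0],[[0,0,0.02],0],[[0,0,0],0]]'
python3 to.py 488.5 -354.5 49
python3 - <<'E'
from h import *
im=imaging.grab_frame("scene"); cv2.imwrite("pics/s1.png",cv2.resize(im[120:270,80:280],None,fx=4,fy=4))
E
```

```text
time: 2.6
tool_pos: [505.3, -278.8, 210.3]
eef_rot: [0.924, -0.383, -0.0, -0.0]
force: [0.8, 0.2, -1.1]
opening: 1.005
gripper_force: 0.0
time: 3.02
tool_pos: [484.8, -350.7, 116.1]
eef_rot: [0.923, -0.384, -0.005, -0.0]
force: [-0.7, 0.3, -1.1]
opening: 1.003
gripper_force: 0.0
t 3.02 pos [ 484.8 -350.7  116.1] yaw -45.19 z [-0.008  0.004 -1.   ] F [-0.7  0.3 -1.1] grip 0.0 op 87.9
tool shift mm [ 5.9 -0.1 67.1]
```

View pics/s1.png

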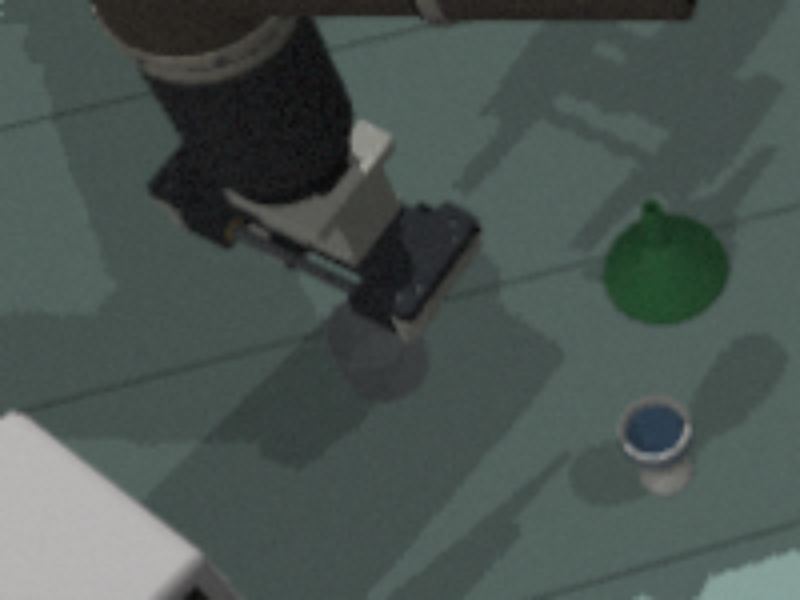

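The view shows the gripper right above the steel cup (crop ~(380,330)), with nothing else touched. Descending and closing.

```bash
python3 -m jog '[[[0.0055,0,0],0],[[0,0,0],0],[[0,0,0.025],0],[[0,0,0.025],0],[[0,0,0.014],0],[[0,0,0],0],[[0,0,0],0]]'
python3 to.py 488.5 -354.5 49
```

```text
time: 3.65
tool_pos: [493.5, -355.1, 58.8]
eef_rot: [0.924, -0.382, 0.001, 0.0]
force: [0.2, 0.2, 0.3]
opening: 1.001
gripper_force: 0.0
t 3.65 pos [ 493.5 -355.1   58.8] yaw -44.96 z [ 0.001 -0.001 -1.   ] F [0.2 0.2 0.3] grip 0.0 op 87.7
tool shift mm [-4.   3.1  9.8]
```

```bash
python3 -m jog '[[[-0.004,0.003,0.007],0],[[0,0,0],0],[[0,0,0],0],[[0,0,0],0]]'
python3 to.py 488.5 -354.5 49
```

```text
time: 3.98
tool_pos: [488.0, -354.6, 51.5]
eef_rot: [0.924, -0.383, 0.001, 0.0]
force: [-0.2, 0.4, -0.8]
opening: 0.999
gripper_force: 0.0
t 3.98 pos [ 488.  -354.6   51.5] yaw -45.01 z [ 0.001 -0.001 -1.   ] F [-0.2  0.4 -0.8] grip 0.0 op 87.5
tool shift mm [ 0.3 -0.4  2.5]
```

```bash
python3 -m jog '[[[0,0,0.0015],0],[[0,0,0],0]]'
python3 -m jog '[[[0,0,0],0],[[0,0,0],0],[[0,0,0],0],[[0,0,0],0],[[0,0,0],0],[[0,0,0],0],[[0,0,0],0],[[0,0,0],0]]' 0.05 15
python3 to.py
```

```text
time: 4.15
tool_pos: [487.7, -354.5, 49.3]
eef_rot: [0.924, -0.383, 0.0, -0.0]
force: [0.8, -0.3, 0.1]
opening: 0.999
gripper_force: 0.0
time: 4.82
tool_pos: [487.7, -354.4, 49.1]
eef_rot: [0.924, -0.383, 0.0, 0.0]
force: [0.3, -0.1, 0.6]
opening: 0.684
gripper_force: 15.0
t 4.82 pos [ 487.7 -354.4   49.1] yaw -45.02 z [ 0. -0. -1.] F [ 0.3 -0.1  0.6] grip 14.955721688456833 op 59.9
```

```bash
python3 -m jog '[[[0,0,-0.01],0],[[0,0,-0.02],0],[[0,0,-0.035],0],[[0,0,-0.035],0],[[0,0,-0.025],0],[[0,0,0],0],[[0,0,0],0]]'
python3 to.py 552 78 169
```

```text
time: 5.4
tool_pos: [488.3, -354.7, 176.6]
eef_rot: [0.924, -0.383, 0.002, -0.0]
force: [-0.9, -0.2, -1.5]
opening: 0.687
gripper_force: 15.0
t 5.4 pos [ 488.3 -354.7  176.6] yaw -45.02 z [ 0.004 -0.001 -1.   ] F [-0.9 -0.2 -1.5] grip 14.9583137081936 op 60.2
tool shift mm [-261.1 -350.9    7.3]
```

```bash
python3 -m jog '[[[-0.009,-0.0125,0],0],[[-0.0187,-0.0251,0],0],[[-0.0187,-0.0251,0],0],[[-0.0187,-0.0251,0],0],[[-0.0187,-0.0251,0],0],[[-0.0187,-0.0251,0],0],[[-0.0187,-0.0251,0],0],[[-0.0187,-0.0251,0],0],[[-0.0187,-0.0251,0],0],[[-0.0187,-0.0251,0],0]]'
python3 -m jog '[[[-0.0187,-0.0251,0],0],[[-0.0187,-0.0251,0],0],[[-0.0187,-0.0251,0],0],[[-0.0187,-0.0251,0],0],[[-0.009,-0.0125,0],0],[[0,0,0.02],0],[[0,0,0.02],0],[[0,0,0],0],[[0,0,0],0],[[0,0,0],0]]'
python3 to.py 552 78 54
```

```text
time: 6.23
tool_pos: [529.9, -59.1, 173.1]
eef_rot: [0.924, -0.383, -0.001, 0.001]
force: [1.2, -0.7, -0.9]
opening: 0.688
gripper_force: 15.0
time: 7.07
tool_pos: [551.7, 78.2, 134.6]
eef_rot: [0.924, -0.383, 0.0, 0.0]
force: [-0.3, 0.2, -0.6]
opening: 0.684
gripper_force: 15.0
t 7.07 pos [551.7  78.2 134.6] yaw -45.03 z [-0.    -0.001 -1.   ] F [-0.3  0.2 -0.6] grip 14.957983922213316 op 59.9
tool shift mm [ 0.3 -0.1 80.6]
```

```bash
python3 -m jog '[[[0,0,0.02],0],[[0,0,0.025],0],[[0,0,0.02],0],[[0,0,0.006],0],[[0,0,0],0],[[0,0,0],0],[[0,0,0],0]]'
python3 to.py 552 78 54.5
python3 -m jog '[[[0,0,0.003],0],[[0,0,0.002],0],[[0,0,0.001],0],[[0,0,0],0],[[0,0,0],0],[[0,0,0],0]]'
python3 to.py 552 78 54.5
```

```text
time: 7.65
tool_pos: [552.7, 78.9, 64.8]
eef_rot: [0.924, -0.383, 0.001, -0.001]
force: [-0.1, -0.1, -0.3]
opening: 0.687
gripper_force: 15.0
t 7.65 pos [552.7  78.9  64.8] yaw -45.01 z [ 0.002  0.001 -1.   ] F [-0.1 -0.1 -0.3] grip 14.957976378500462 op 60.1
tool shift mm [ 0.1  1.1 10.3]
time: 8.15
tool_pos: [551.6, 78.6, 57.2]
eef_rot: [0.924, -0.383, 0.0, -0.0]
force: [-1.1, -0.8, -1.0]
opening: 0.683
gripper_force: 15.0
t 8.15 pos [551.6  78.6  57.2] yaw -45.02 z [ 0.  0. -1.] F [-1.1 -0.8 -1. ] grip 14.957854631356895 op 59.9
tool shift mm [0.7 0.1 2.7]
```

```bash
python3 -m jog '[[[0,0,0.001],0],[[0,0,0.001],0],[[0,0,0],0],[[0,0,0],0]]'
python3 -m jog '[[[0,0,0.001],0],[[0,0,0],0],[[0,0,0],0]]'
python3 to.py 552 78 54.1
```

```text
time: 8.48
tool_pos: [551.4, 78.6, 55.0]
eef_rot: [0.924, -0.383, -0.0, 0.0]
force: [-0.1, 0.1, -0.9]
opening: 0.682
gripper_force: 15.0
time: 8.73
tool_pos: [551.6, 78.6, 54.1]
eef_rot: [0.924, -0.383, 0.0, -0.0]
force: [-0.1, -0.4, -0.3]
opening: 0.683
gripper_force: 15.0
t 8.73 pos [551.6  78.6  54.1] yaw -45.02 z [ 0.  0. -1.] F [-0.1 -0.4 -0.3] grip 14.9578428408131 op 59.9
tool shift mm [0.7 0.1 0. ]
```

```bash
python3 -m jog '[[[0,0,0.0005],0],[[0,0,0],0]]'
python3 -m jog '[[[0,0,0],0],[[0,0,0],0],[[0,0,0],0],[[0,0,0],0],[[0,0,0],0],[[0,0,0],0],[[0,0,0],0]]' 0.0876 8
python3 -m jog '[[[0,0,-0.01],0],[[0,0,-0.02],0],[[0,0,-0.035],0],[[0,0,-0.035],0],[[0,0,-0.02],0],[[0,0,0],0],[[0,0,0],0]]'
python3 to.py 625.6 -189.5 165
```

```text
time: 8.9
tool_pos: [551.6, 78.6, 54.1]
eef_rot: [0.924, -0.383, 0.0, -0.0]
force: [-1.3, 0.3, 3.8]
opening: 0.684
gripper_force: 15.0
time: 9.48
tool_pos: [551.5, 78.6, 53.5]
eef_rot: [0.924, -0.383, -0.0, 0.0]
force: [-0.4, -0.4, -0.4]
opening: 0.997
gripper_force: 0.0
time: 10.07
tool_pos: [552.2, 78.9, 176.0]
eef_rot: [0.924, -0.383, 0.001, -0.002]
force: [0.8, -0.0, -0.3]
opening: 1.001
gripper_force: 0.0
t 10.07 pos [552.2  78.9 176. ] yaw -45.02 z [ 0.004  0.002 -1.   ] F [ 0.8 -0.  -0.3] grip 0.0 op 87.7
tool shift mm [241.7 137.9  10.7]
```

```bash
python3 -m jog '[[[0.0285,0.0163,0],0],[[0.0285,0.0163,0],0],[[0.0285,0.0163,0],0],[[0.0285,0.0163,0],0],[[0.0285,0.0163,0],0],[[0.0285,0.0163,0],0],[[0.0285,0.0163,0],0],[[0.0285,0.0163,0],0],[[0.0137,0.0075,0],0],[[0,0,0],0]]'
python3 -m jog '[[[0,0,0],0],[[0,0,0],0]]'
python3 to.py 625.6 -189.5 68
python3 - <<'E'
from h import *
im=imaging.grab_frame("top"); cv2.imwrite("pics/t1.png",cv2.resize(im[130:260,225:425],None,fx=4,fy=4,interpolation=2))
E
```

```text
time: 10.9
tool_pos: [624.5, -192.9, 171.9]
eef_rot: [0.923, -0.384, -0.001, 0.001]
force: [-0.3, 0.5, -0.5]
opening: 0.998
gripper_force: 0.0
time: 11.07
tool_pos: [624.2, -189.4, 172.8]
eef_rot: [0.924, -0.383, -0.001, 0.0]
force: [-0.1, 0.1, -0.4]
opening: 0.999
gripper_force: 0.0
t 11.07 pos [ 624.2 -189.4  172.8] yaw -45.04 z [-0.002  0.    -1.   ] F [-0.1  0.1 -0.4] grip 0.0 op 87.5
tool shift mm [  1.2  -1.  104.8]
```

View pics/t1.png

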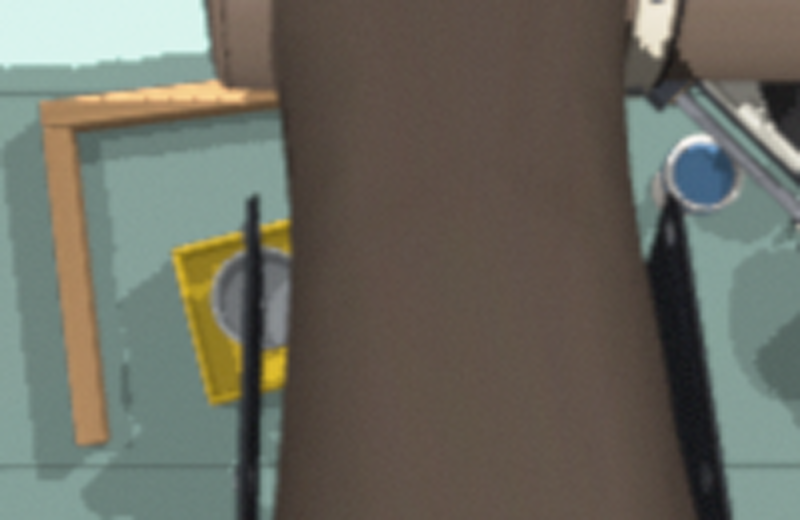

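The cup stands inside the tub (crop ~(255,300)), the tub is unmoved, and the egg cup sits between the open fingers. Descending to the bowl.

```bash
python3 -m jog '[[[0.001,-0.001,0.02],0],[[0,0,0.03],0],[[0,0,0.03],0],[[0,0,0.014],0],[[0,0,0],0],[[0,0,0],0],[[0,0,0],0]]'
python3 to.py 625.6 -189.5 69
```

```text
time: 11.7
tool_pos: [627.3, -189.3, 81.2]
eef_rot: [0.924, -0.382, 0.001, -0.0]
force: [0.5, -0.2, -0.5]
opening: 1.002
gripper_force: 0.0
t 11.7 pos [ 627.3 -189.3   81.2] yaw -44.94 z [ 0.002 -0.    -1.   ] F [ 0.5 -0.2 -0.5] grip 0.0 op 87.8
tool shift mm [-1.   1.3 12.2]
```

```bash
python3 -m jog '[[[0,0,0.006],0],[[0,0,0.002],0],[[0,0,0],0],[[0,0,0],0],[[0,0,0],0]]'
python3 to.py 625.6 -189.5 69
```

```text
time: 12.12
tool_pos: [626.4, -189.9, 72.0]
eef_rot: [0.924, -0.383, 0.0, -0.0]
force: [0.0, -0.3, -0.3]
opening: 1.0
gripper_force: 0.0
t 12.12 pos [ 626.4 -189.9   72. ] yaw -45.03 z [ 0.001 -0.    -1.   ] F [ 0.  -0.3 -0.3] grip 0.0 op 87.6
tool shift mm [-0.9  0.2  3. ]
```

```bash
python3 -m jog '[[[-0.0008,0,0.0022],0],[[0,0,0],0],[[0,0,0],0],[[0,0,0],0]]'
python3 to.py 625.6 -189.5 69
python3 -m jog '[[[0,0,0],0],[[0,0,0],0],[[0,0,0],0],[[0,0,0],0],[[0,0,0],0],[[0,0,0],0],[[0,0,0],0],[[0,0,0],0],[[0,0,0],0],[[0,0,0],0]]' 0.04 8
python3 to.py
```

```text
time: 12.45
tool_pos: [625.7, -189.4, 69.4]
eef_rot: [0.924, -0.383, -0.0, 0.0]
force: [0.9, -0.0, 0.5]
opening: 0.996
gripper_force: 0.0
t 12.45 pos [ 625.7 -189.4   69.4] yaw -45.02 z [-0. -0. -1.] F [ 0.9 -0.   0.5] grip 0.0 op 87.3
tool shift mm [0.1 0.1 0.4]
time: 13.28
tool_pos: [625.8, -189.3, 69.4]
eef_rot: [0.924, -0.383, 0.0, -0.0]
force: [0.8, -0.3, -0.2]
opening: 0.513
gripper_force: 8.0
t 13.28 pos [ 625.8 -189.3   69.4] yaw -45.02 z [ 0.  0. -1.] F [ 0.8 -0.3 -0.2] grip 8.000091940630227 op 44.9
```

```bash
python3 -m jog '[[[0,0,-0.008],0],[[0,0,-0.018],0],[[0,0,-0.025],0],[[0,0,-0.025],0],[[0,0,-0.02],0],[[0,0,-0.01],0],[[0,0,0],0],[[0,0,0],0],[[0,0,0],0]]'
python3 to.py 551.6 78.6 160
```

```text
time: 14.03
tool_pos: [624.7, -189.1, 173.8]
eef_rot: [0.924, -0.383, -0.001, 0.0]
force: [0.7, 0.4, -1.8]
opening: 0.515
gripper_force: 8.0
t 14.03 pos [ 624.7 -189.1  173.8] yaw -45.04 z [-0.002  0.001 -1.   ] F [ 0.7  0.4 -1.8] grip 7.999953632242978 op 45.1
tool shift mm [-241.1 -137.4   14.2]
```

```bash
python3 -m jog '[[[-0.008,-0.0046,0],0],[[-0.0161,-0.0092,0],0],[[-0.0241,-0.0137,0],0],[[-0.0241,-0.0137,0],0],[[-0.0241,-0.0137,0],0],[[-0.0241,-0.0137,0],0],[[-0.0241,-0.0137,0],0],[[-0.0241,-0.0137,0],0],[[-0.0241,-0.0137,0],0],[[-0.0241,-0.0137,0],0]]'
python3 -m jog '[[[-0.0161,-0.0092,0],0],[[-0.008,-0.0046,0],0],[[0,0,0],0],[[0,0,0.01],0],[[0,0,0.02],0],[[0,0,0.01],0],[[0,0,0],0],[[0,0,0],0],[[0,0,0],0],[[0,0,0],0]]'
python3 to.py 551.6 78.6 77.4
python3 - <<'E'
from h import *
im=imaging.grab_frame("scene"); cv2.imwrite("pics/s2.png",cv2.resize(im[100:250,260:420],None,fx=4,fy=4,interpolation=2))
print((proj("scene",[[551.6,78.6,59],[551.6,78.6,120]])-[260,100])*4)
E
```

```text
time: 14.87
tool_pos: [558.2, 52.7, 174.1]
eef_rot: [0.924, -0.383, -0.001, 0.001]
force: [0.6, 0.2, -0.3]
opening: 0.52
gripper_force: 8.0
time: 15.7
tool_pos: [553.0, 78.0, 136.1]
eef_rot: [0.924, -0.383, 0.0, -0.0]
force: [-0.6, 1.2, -0.9]
opening: 0.515
gripper_force: 8.0
t 15.7 pos [553.   78.  136.1] yaw -45.04 z [ 0.001  0.    -1.   ] F [-0.6  1.2 -0.9] grip 8.000021853949875 op 45.1
tool shift mm [-1.5  0.6 58.7]
[[289.20007383 316.41429523]
 [292.1481793  270.27992752]]
```

View pics/s2.png

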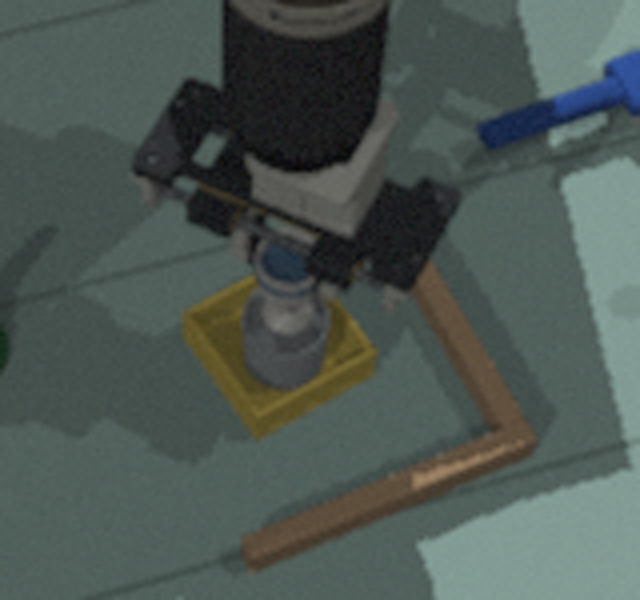

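The egg cup hangs upright above the steel cup, whose rim centre (crop (287,318)) matches the prediction (289,316). Lowering.

```bash
python3 -m jog '[[[-0.0014,0.0005,0],0],[[0,0,0],0],[[0,0,0],0],[[0,0,0.008],0],[[0,0,0.012],0],[[0,0,0.012],0],[[0,0,0.008],0],[[0,0,0],0],[[0,0,0],0],[[0,0,0],0]]'
python3 to.py 551.6 78.6 77.4
python3 -m jog '[[[0,0,0.002],0],[[0,0,0.002],0],[[0,0,0.001],0],[[0,0,0],0],[[0,0,0],0],[[0,0,0],0]]'
python3 to.py 551.6 78.6 77.4
```

```text
time: 16.58
tool_pos: [551.4, 78.9, 95.7]
eef_rot: [0.924, -0.383, 0.0, -0.0]
force: [-0.0, -0.4, -0.8]
opening: 0.521
gripper_force: 8.0
t 16.58 pos [551.4  78.9  95.7] yaw -45.01 z [ 0.  0. -1.] F [-0.  -0.4 -0.8] grip 7.9999415832571685 op 45.7
tool shift mm [ 0.3  0.  18.3]
time: 17.08
tool_pos: [551.1, 78.8, 90.5]
eef_rot: [0.924, -0.383, 0.0, -0.0]
force: [-0.3, -0.3, -1.0]
opening: 0.515
gripper_force: 8.0
t 17.08 pos [551.1  78.8  90.5] yaw -45.02 z [ 0.  0. -1.] F [-0.3 -0.3 -1. ] grip 8.000000095926225 op 45.2
tool shift mm [ 0.5 -0.2 13.1]
```

```bash
python3 -m jog '[[[0,0,0.003],0],[[0,0,0.003],0],[[0,0,0.002],0],[[0,0,0.001],0],[[0,0,0.001],0],[[0,0,0],0],[[0,0,0],0],[[0,0,0],0]]'
python3 to.py 551.6 78.6 77.4
python3 -m jog '[[[0,0,0.0007],0],[[0,0,0.0007],0],[[0,0,0.0005],0],[[0,0,0],0],[[0,0,0],0]]'
python3 to.py 551.6 78.6 77.4
```

```text
time: 17.75
tool_pos: [551.1, 78.8, 80.4]
eef_rot: [0.924, -0.383, 0.0, -0.0]
force: [-0.4, 0.2, -1.0]
opening: 0.515
gripper_force: 8.0
t 17.75 pos [551.1  78.8  80.4] yaw -45.02 z [ 0.  0. -1.] F [-0.4  0.2 -1. ] grip 8.000042396597564 op 45.1
tool shift mm [ 0.5 -0.2  3. ]
time: 18.17
tool_pos: [551.0, 78.8, 78.5]
eef_rot: [0.924, -0.383, -0.0, 0.0]
force: [0.6, -0.1, -0.6]
opening: 0.515
gripper_force: 8.0
t 18.17 pos [551.   78.8  78.5] yaw -45.02 z [-0. -0. -1.] F [ 0.6 -0.1 -0.6] grip 7.999916661065072 op 45.1
tool shift mm [ 0.5 -0.3  1.1]
```

```bash
python3 -m jog '[[[0,0,0.0004],0],[[0,0,0.0003],0],[[0,0,0.0002],0],[[0,0,0],0],[[0,0,0],0]]'
python3 -m jog '[[[0,0,0.0003],0],[[0,0,0],0],[[0,0,0],0]]'
python3 -m jog '[[[0,0,0.0003],0],[[0,0,0],0],[[0,0,0],0]]'
```

```text
time: 18.58
tool_pos: [551.0, 78.8, 77.6]
eef_rot: [0.924, -0.383, -0.0, 0.0]
force: [-0.3, 0.4, -0.5]
opening: 0.518
gripper_force: 8.0
time: 18.83
tool_pos: [551.1, 78.8, 77.4]
eef_rot: [0.924, -0.383, 0.0, -0.0]
force: [0.8, 0.5, -0.7]
opening: 0.52
gripper_force: 8.0
time: 19.08
tool_pos: [551.3, 78.8, 77.2]
eef_rot: [0.924, -0.383, 0.0, -0.0]
force: [-0.0, 0.3, 2.4]
opening: 0.519
gripper_force: 8.0
```

```bash
python3 -m jog '[[[0,0,0],0],[[0,0,0],0],[[0,0,0],0],[[0,0,0],0],[[0,0,0],0],[[0,0,0],0],[[0,0,0],0],[[0,0,0],0]]' 0.0876
python3 -m jog '[[[0,0,-0.006],0],[[0,0,-0.015],0],[[0,0,-0.03],0],[[0,0,-0.03],0],[[0,0,-0.02],0],[[0,0,0],0.11],[[0,0,0],0.11],[[0,0,0],0.11],[[0,0,0],0.11],[[0,0,0],0.11]]'
python3 -m jog '[[[0,0,0],0.113],[[0,0,0],0],[[0,0,0],0],[[0,0,0],0]]' 0.05
python3 to.py 558 -3 33
```

```text
time: 19.75
tool_pos: [551.0, 78.8, 77.0]
eef_rot: [0.924, -0.383, -0.0, -0.0]
force: [-0.1, -0.8, 0.2]
opening: 0.991
gripper_force: 0.0
time: 20.58
tool_pos: [551.0, 78.8, 178.6]
eef_rot: [0.783, -0.621, 0.0, -0.0]
force: [-0.5, -0.4, -0.7]
opening: 0.996
gripper_force: 0.0
time: 20.92
tool_pos: [551.1, 78.8, 178.2]
eef_rot: [0.75, -0.661, 0.0, -0.0]
force: [0.2, 0.1, 0.2]
opening: 0.757
gripper_force: 0.0
t 20.92 pos [551.1  78.8 178.2] yaw -82.8 z [ 0.  0. -1.] F [0.2 0.1 0.2] grip 0.0 op 66.3
tool shift mm [ 82.    3.4 145.2]
```

```bash
python3 -m jog '[[[0.035,0.0035,0],0.003],[[0.035,0,0],0],[[0.012,0,0],0],[[0,0,0],0],[[0,0,0],0],[[0,0,0.03],0],[[0,0,0.03],0],[[0,0,0.03],0],[[0,0,0],0],[[0,0,0],0]]'
python3 to.py 558 -3 33
python3 -m jog '[[[0,0,0.02],0],[[0,0,0.015],0],[[0,0,0.01],0],[[0,0,0],0],[[0,0,0],0],[[0,0,0],0]]'
python3 to.py 558 -3 33
python3 - <<'E'
from h import *
im=imaging.grab_frame("scene"); cv2.imwrite("pics/s3.png",cv2.resize(im[100:250,230:420],None,fx=4,fy=4,interpolation=2))
E
```

```text
time: 21.75
tool_pos: [556.6, -2.6, 87.2]
eef_rot: [0.749, -0.663, -0.001, 0.002]
force: [-0.0, -0.1, 0.9]
opening: 0.566
gripper_force: 0.0
t 21.75 pos [556.6  -2.6  87.2] yaw -83.07 z [-0.003 -0.001 -1.   ] F [-0.  -0.1  0.9] grip 0.0 op 49.6
tool shift mm [ 0.5 -1.5 54.2]
time: 22.25
tool_pos: [558.4, -2.7, 44.5]
eef_rot: [0.748, -0.664, 0.001, -0.001]
force: [0.7, -1.0, 0.3]
opening: 0.57
gripper_force: 0.0
t 22.25 pos [558.4  -2.7  44.5] yaw -83.14 z [ 0.002  0.    -1.   ] F [ 0.7 -1.   0.3] grip 0.0 op 49.9
tool shift mm [ 0.3  0.5 11.5]
```

View pics/s3.png

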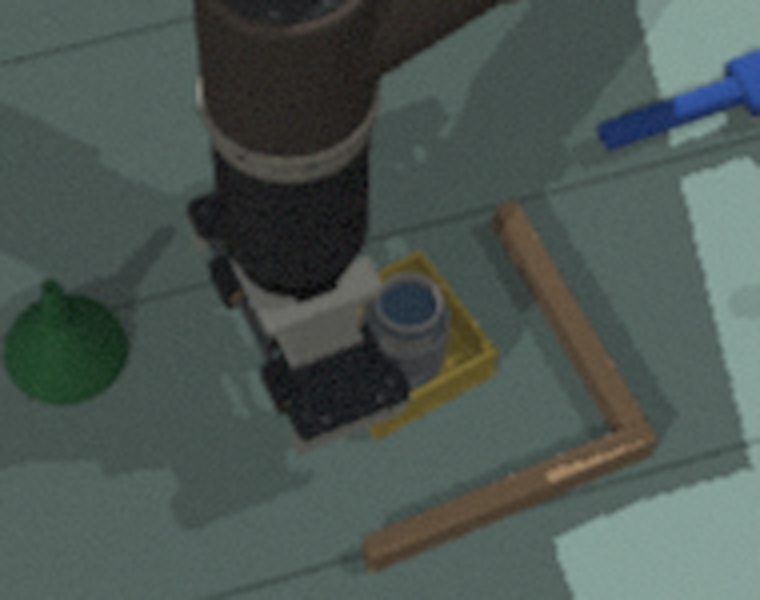

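```bash
cat >> to.py <<'E'
a=np.radians(7.02); d=P[:2]-[665.1,201.5]; print("corner frame",np.round([np.cos(a)*d[0]+np.sin(a)*d[1],-np.sin(a)*d[0]+np.cos(a)*d[1]],1))
E
python3 -m jog '[[[0,0,0.008],0],[[0,0,0.0015],0],[[0,0,0],0],[[0,0,0],0],[[0,0,0],0]]'
python3 to.py
python3 -m jog '[[[-0.002,0,0],0],[[-0.003,0,0],0],[[-0.004,0,0],0],[[-0.004,0,0],0],[[-0.004,0,0],0],[[-0.004,0,0],0],[[-0.004,0,0],0],[[-0.004,0,0],0],[[-0.004,0,0],0],[[-0.004,0,0],0]]'
python3 -m jog '[[[-0.004,0,0],0],[[-0.004,0,0],0],[[-0.004,0,0],0],[[-0.004,0,0],0],[[-0.004,0,0],0],[[-0.004,0,0],0],[[-0.003,0,0],0],[[-0.002,0,0],0],[[0,0,0],0],[[0,0,0],0]]'
python3 to.py
```

```text
time: 22.72
tool_pos: [557.4, -3.1, 33.5]
eef_rot: [0.748, -0.664, 0.0, 0.0]
force: [-1.3, -0.6, -0.7]
opening: 0.57
gripper_force: 0.0
t 22.72 pos [557.4  -3.1  33.5] yaw -83.18 z [-0. -0. -1.] F [-1.3 -0.6 -0.7] grip 0.0 op 50.0
corner frame [-131.8 -189.9]
time: 23.55
tool_pos: [553.1, 34.2, 33.5]
eef_rot: [0.748, -0.664, 0.0, -0.0]
force: [0.1, -2.1, -0.8]
opening: 0.57
gripper_force: 0.9
time: 24.38
tool_pos: [549.7, 62.8, 33.5]
eef_rot: [0.748, -0.664, -0.0, -0.0]
force: [0.3, -0.2, -0.2]
opening: 0.567
gripper_force: 0.0
t 24.38 pos [549.7  62.8  33.5] yaw -83.17 z [ 0.  0. -1.] F [ 0.3 -0.2 -0.2] grip 0.0 op 49.6
corner frame [-131.5 -123.5]
```

```bash
python3 -m jog '[[[-0.002,0,0],0],[[-0.003,0,0],0],[[-0.003,0,0],0],[[-0.002,0,0],0],[[-0.001,0,0],0],[[0,0,0],0],[[0,0,0],0]]'
python3 to.py
python3 -m jog '[[[-0.001,0,0],0],[[-0.001,0,0],0],[[0,0,0],0]]'
python3 to.py
```

```text
time: 24.97
tool_pos: [548.3, 73.4, 33.5]
eef_rot: [0.748, -0.664, 0.0, 0.0]
force: [1.7, -3.8, -0.3]
opening: 0.576
gripper_force: 1.6
t 24.97 pos [548.3  73.4  33.5] yaw -83.17 z [ 0. -0. -1.] F [ 1.7 -3.8 -0.3] grip 1.560043548233807 op 50.5
corner frame [-131.6 -112.9]
time: 25.22
tool_pos: [548.3, 73.6, 33.6]
eef_rot: [0.748, -0.664, 0.001, 0.001]
force: [5.9, -14.3, -0.1]
opening: 0.568
gripper_force: 7.5
t 25.22 pos [548.3  73.6  33.6] yaw -83.16 z [-0.    -0.002 -1.   ] F [  5.9 -14.3  -0.1] grip 7.5126688939053565 op 49.8
corner frame [-131.6 -112.7]
```

The tub is against the left rail (14 N reaction). Backing off and going round to the other side.

```bash
python3 -m jog '[[[0.003,0,0],0],[[0.01,0,0],0],[[0.012,0,0],0],[[0,0,0],0],[[0,0,0],0],[[0,0,-0.03],0],[[0,0,-0.035],0],[[0,0,-0.035],0],[[0,0,-0.03],0],[[0,0,0],0]]'
python3 -m jog '[[[0,0,0],-0.12],[[0,0,0],-0.12],[[0,0,0],-0.12],[[0,0,0],-0.12],[[0,0,0],-0.12],[[0,0,0],-0.12],[[0,0,0],-0.12],[[0,0,0],-0.12],[[0,0,0],-0.12],[[0,0,0],-0.12]]'
python3 -m jog '[[[0,0,0],-0.12],[[0,0,0],-0.12],[[0,0,0],-0.12],[[0,0,0],-0.014],[[0,0,0],0],[[0,0,0],0]]'
python3 to.py 466.3 122.6 34
```

```text
time: 26.05
tool_pos: [554.4, 51.6, 170.3]
eef_rot: [0.748, -0.663, 0.003, -0.004]
force: [1.4, 0.8, 0.5]
opening: 0.566
gripper_force: 0.0
time: 26.88
tool_pos: [550.9, 50.7, 163.4]
eef_rot: [0.992, -0.123, -0.0, -0.0]
force: [-0.3, -0.0, -0.7]
opening: 0.567
gripper_force: 0.0
time: 27.38
tool_pos: [551.0, 50.6, 163.5]
eef_rot: [0.998, 0.059, 0.0, -0.0]
force: [-0.6, 0.4, -0.6]
opening: 0.574
gripper_force: 0.0
t 27.38 pos [551.   50.6 163.5] yaw 6.79 z [ 0.  0. -1.] F [-0.6  0.4 -0.6] grip 0.0 op 50.3
tool shift mm [-75.6 -81.4 129.5]
corner frame [-131.7 -135.8]
```

```bash
python3 -m jog '[[[-0.019,-0.0204,0],0],[[-0.019,-0.0204,0],-0.002],[[-0.019,-0.0204,0],-0.002],[[-0.019,-0.0204,0],0],[[0,0,0],0],[[0,0,0],0],[[0,0,0.03],0],[[0,0,0.03],0],[[0,0,0.01],0],[[0,0,0],0]]'
python3 -m jog '[[[0,0,0],0],[[0,0,0],0],[[0,0,0],0]]'
python3 to.py 466.3 122.6 34
python3 - <<'E'
from h import *
im=imaging.grab_frame("scene"); cv2.imwrite("pics/s4.png",cv2.resize(im[100:250,230:420],None,fx=4,fy=4,interpolation=2))
E
```

```text
time: 28.22
tool_pos: [464.5, 120.7, 90.8]
eef_rot: [0.998, 0.062, -0.002, 0.001]
force: [-0.0, -0.1, 1.0]
opening: 0.569
gripper_force: 0.0
time: 28.47
tool_pos: [466.5, 122.5, 94.6]
eef_rot: [0.998, 0.063, 0.001, -0.0]
force: [1.1, 0.4, 0.3]
opening: 0.573
gripper_force: 0.0
t 28.47 pos [466.5 122.5  94.6] yaw 7.19 z [ 0.002  0.001 -1.   ] F [1.1 0.4 0.3] grip 0.0 op 50.2
tool shift mm [-0.3 -0.1 60.6]
corner frame [-206.7  -54.2]
```

View pics/s4.png

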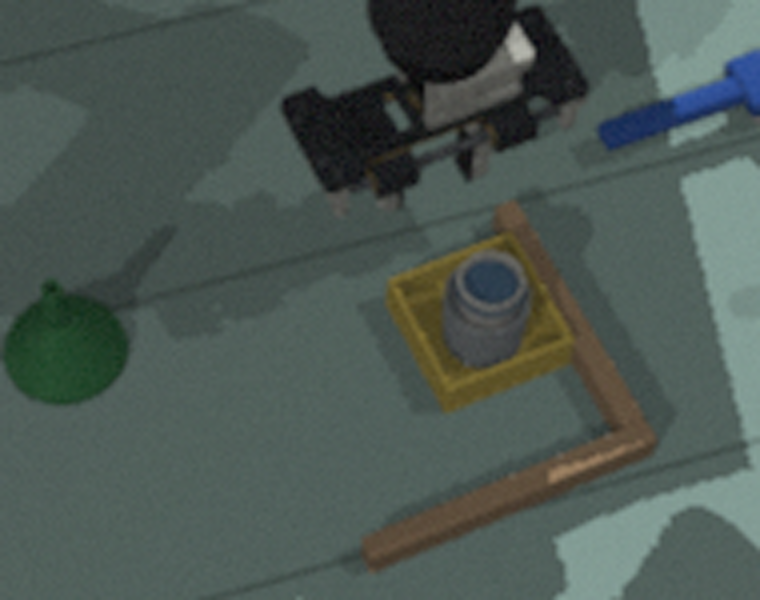

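The tub lies square along the left rail with both cups upright, so now it needs about 80 mm towards the far rail. Lowering and pushing along tool +x.

```bash
python3 -m jog '[[[0,0,0.02],0],[[0,0,0.02],0],[[0,0,0.01],0],[[0,0,0.006],0],[[0,0,0],0],[[0,0,0],0],[[0,0,0],0]]'
python3 to.py 466.3 122.6 34
python3 -m jog '[[[0,0,0.003],0],[[0,0,0],0],[[0,0,0],0],[[0,0,0],0]]'
python3 to.py 466.3 122.6 34
```

```text
time: 29.1
tool_pos: [466.2, 122.6, 38.4]
eef_rot: [0.998, 0.063, 0.001, -0.0]
force: [-0.8, 0.2, 0.3]
opening: 0.574
gripper_force: 0.0
t 29.1 pos [466.2 122.6  38.4] yaw 7.24 z [ 0.001  0.001 -1.   ] F [-0.8  0.2  0.3] grip 0.0 op 50.3
tool shift mm [0.1 0.  4.4]
corner frame [-207.1  -54. ]
time: 29.43
tool_pos: [465.6, 122.2, 34.7]
eef_rot: [0.998, 0.063, 0.0, -0.0]
force: [0.5, 0.1, -0.3]
opening: 0.573
gripper_force: 0.0
t 29.43 pos [465.6 122.2  34.7] yaw 7.23 z [ 0.  0. -1.] F [ 0.5  0.1 -0.3] grip 0.0 op 50.2
tool shift mm [ 0.8 -0.3  0.7]
corner frame [-207.7  -54.3]
```

```bash
python3 -m jog '[[[0.002,0,0],0],[[0.003,0,0],0],[[0.004,0,0],0],[[0.004,0,0],0],[[0.004,0,0],0],[[0.004,0,0],0],[[0.004,0,0],0],[[0.004,0,0],0],[[0.004,0,0],0],[[0.004,0,0],0]]'
python3 to.py
python3 -m jog '[[[0.004,0,0],0],[[0.004,0,0],0],[[0.004,0,0],0],[[0.004,0,0],0],[[0.004,0,0],0],[[0.004,0,0],0],[[0.004,0,0],0],[[0.004,0,0],0],[[0.003,0,0],0],[[0.002,0,0],0]]'
python3 -m jog '[[[0,0,0],0],[[0,0,0],0]]'
python3 to.py
```

```text
time: 30.27
tool_pos: [502.0, 126.4, 34.2]
eef_rot: [0.998, 0.063, -0.001, 0.0]
force: [-1.9, -1.7, -0.5]
opening: 0.567
gripper_force: 1.2
t 30.27 pos [502.  126.4  34.2] yaw 7.21 z [-0.001 -0.001 -1.   ] F [-1.9 -1.7 -0.5] grip 1.2493645353242755 op 49.7
corner frame [-171.   -54.6]
time: 31.1
tool_pos: [539.2, 131.4, 34.5]
eef_rot: [0.998, 0.063, -0.0, 0.0]
force: [-5.6, -3.1, 2.7]
opening: 0.571
gripper_force: 2.8
time: 31.27
tool_pos: [539.2, 131.7, 34.5]
eef_rot: [0.998, 0.063, 0.0, -0.0]
force: [-2.3, -1.8, -0.5]
opening: 0.569
gripper_force: 0.7
t 31.27 pos [539.2 131.7  34.5] yaw 7.23 z [ 0.001  0.    -1.   ] F [-2.3 -1.8 -0.5] grip 0.7356719300150871 op 49.8
corner frame [-133.4  -53.9]
```

```bash
python3 -m jog '[[[0.002,0,0],0],[[0.003,0,0],0],[[0.003,0,0],0],[[0.003,0,0],0],[[0.003,0,0],0],[[0.002,0,0],0],[[0.001,0,0],0],[[0,0,0],0],[[0,0,0],0]]'
python3 to.py
python3 -m jog '[[[0.001,0,0],0],[[0.001,0,0],0],[[0,0,0],0]]'
python3 to.py
```

```text
time: 32.02
tool_pos: [556.1, 133.7, 34.5]
eef_rot: [0.998, 0.063, 0.0, -0.0]
force: [-1.3, -0.9, 0.4]
opening: 0.57
gripper_force: 0.7
t 32.02 pos [556.1 133.7  34.5] yaw 7.23 z [ 0.001  0.    -1.   ] F [-1.3 -0.9  0.4] grip 0.6742748629767448 op 49.9
corner frame [-116.4  -53.9]
time: 32.27
tool_pos: [557.9, 134.0, 34.6]
eef_rot: [0.998, 0.063, 0.0, -0.0]
force: [-2.6, -0.3, 1.0]
opening: 0.573
gripper_force: 1.3
t 32.27 pos [557.9 134.   34.6] yaw 7.23 z [ 0.  0. -1.] F [-2.6 -0.3  1. ] grip 1.3396843057125807 op 50.2
corner frame [-114.6  -53.9]
```

```bash
python3 -m jog '[[[0.001,0,0],0],[[0.001,0,0],0],[[0,0,0],0]]'
python3 to.py
python3 -m jog '[[[0.001,0,0],0],[[0.001,0,0],0],[[0,0,0],0]]'
python3 to.py
```

```text
time: 32.52
tool_pos: [559.8, 134.2, 34.5]
eef_rot: [0.998, 0.063, 0.0, -0.0]
force: [-2.6, -1.1, 2.4]
opening: 0.572
gripper_force: 1.6
t 32.52 pos [559.8 134.2  34.5] yaw 7.24 z [ 0.  0. -1.] F [-2.6 -1.1  2.4] grip 1.603627223521471 op 50.1
corner frame [-112.7  -53.9]
time: 32.77
tool_pos: [560.0, 134.0, 34.3]
eef_rot: [0.998, 0.063, -0.002, 0.0]
force: [-9.7, 1.3, 8.0]
opening: 0.572
gripper_force: 5.2
t 32.77 pos [560.  134.   34.3] yaw 7.21 z [-0.003 -0.001 -1.   ] F [-9.7  1.3  8. ] grip 5.152554363012314 op 50.1
corner frame [-112.6  -54.1]
```

Contact at the far rail (10 N), so I back off, lift and move aside to inspect.

```bash
python3 -m jog '[[[-0.002,0,0],0],[[-0.008,0,0],0],[[-0.02,0,0],0],[[0,0,0],0],[[0,0,0],0],[[0,0,-0.03],0],[[0,0,-0.04],0],[[0,0,-0.04],0],[[0,0,-0.03],0],[[0,0,0],0]]'
python3 -m jog '[[[0,0.02,0],0],[[0,0.04,0],0],[[0,0.04,0],0],[[0,0.04,0],0],[[0,0.04,0],0],[[0,0.04,0],0],[[0,0.04,0],0],[[0,0.02,0],0],[[0,0,0],0],[[0,0,0],0]]'
python3 to.py
python3 - <<'E'
from h import *
t=imaging.grab_frame("top"); s=imaging.grab_frame("scene"); cv2.imwrite("pics/t2raw.png",t); cv2.imwrite("pics/s5raw.png",s)
L=np.zeros((600,800,3),np.uint8); a=cv2.resize(t[135:255,225:325],(500,600),interpolation=2); L[:,:500]=a
b=cv2.resize(s[140:240,320:410],(300,333),interpolation=2); L[:333,500:]=b; cv2.imwrite("pics/fin.png",L)
hsv=cv2.cvtColor(t,cv2.COLOR_BGR2HSV); m=cv2.inRange(hsv,(21,120,60),(35,255,255)); m[:,:225]=0; m[:,330:]=0
cs=max(cv2.findContours(m,0,1)[0],key=cv2.contourArea); bx=cv2.boxPoints(cv2.minAreaRect(cs)); P=ray("top",bx,36)[:,:2]
a=np.radians(7.02); R=np.array([[np.cos(a),np.sin(a)],[-np.sin(a),np.cos(a)]]); print((P-[665.1,201.5])@R.T)
e=P[1]-P[0]; print("yaw",np.degrees(np.arctan2(e[1],e[0]))%90, np.linalg.norm(e), np.linalg.norm(P[2]-P[1]))
E
```

```text
time: 33.6
tool_pos: [536.3, 132.4, 182.1]
eef_rot: [0.998, 0.064, 0.006, -0.002]
force: [-0.1, 0.9, 0.5]
opening: 0.568
gripper_force: 0.0
time: 34.43
tool_pos: [567.8, -148.7, 174.3]
eef_rot: [0.998, 0.062, 0.0, 0.0]
force: [-1.0, -0.1, -0.1]
opening: 0.569
gripper_force: 0.0
t 34.43 pos [ 567.8 -148.7  174.3] yaw 7.08 z [ 0.001 -0.    -1.   ] F [-1.  -0.1 -0.1] grip 0.0 op 49.9
corner frame [-139.4 -335.6]Traceback (most recent call last):
  File "<stdin>", line 6, in <module>
ValueError: max() iterable argument is empty
```

View pics/fin.png

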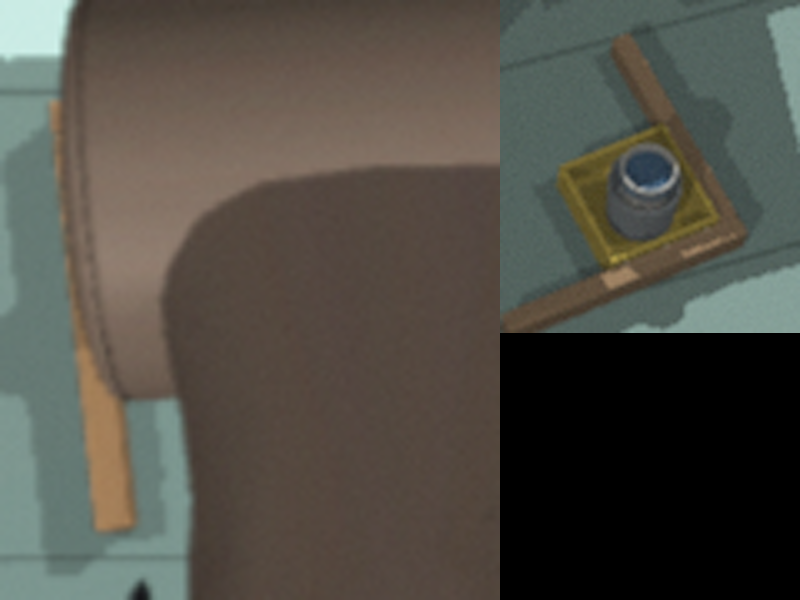

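The scene crop shows the tub in the corner touching both rails, with the cups nested upright; the arm hides the top view. I'll move farther aside and measure numerically.

```bash
python3 -m jog '[[[-0.026,0.022,0],0],[[-0.026,0.022,0],0],[[-0.026,0.022,0],0],[[-0.026,0.022,0],0],[[-0.026,0.022,0],0],[[-0.026,0.022,0],0],[[0,0,0],0.12],[[0,0,0],0.12],[[0,0,0],0.12],[[0,0,0],0.12]]'
python3 - <<'E'
from h import *
t=imaging.grab_frame("top"); cv2.imwrite("pics/t3raw.png",t)
hsv=cv2.cvtColor(t,cv2.COLOR_BGR2HSV); m=cv2.inRange(hsv,(21,120,50),(35,255,255)); m[:,:225]=0; m[:,330:]=0; m[:140]=0; m[250:]=0
cs=np.vstack([c for c in cv2.findContours(m,0,1)[0] if cv2.contourArea(c)>15]); h=cv2.minAreaRect(cs); P=ray("top",cv2.boxPoints(h),36)[:,:2]; print(h)
a=np.radians(7.02); R=np.array([[np.cos(a),np.sin(a)],[-np.sin(a),np.cos(a)]]); print((P-[665.1,201.5])@R.T)
e=P[1]-P[0]; print("yaw",np.degrees(np.arctan2(e[1],e[0]))%90, np.linalg.norm(e), np.linalg.norm(P[2]-P[1]))
E
```

```text
time: 35.37
tool_pos: [429.6, -297.0, 174.9]
eef_rot: [0.984, -0.178, 0.001, 0.0]
force: [0.2, -0.0, 0.3]
opening: 0.568
gripper_force: 0.0
((263.98468017578125, 178.37693786621094), (41.17953109741211, 41.05549621582031), 82.87498474121094)
[[  -1.81452712   -0.22174744]
 [  -1.36784002 -102.43004429]
 [-104.74078898 -102.96083637]
 [-104.98771665   -1.61689842]]
yaw 7.2704016172683055 102.20927292822005 103.3743116891189
```

```bash
python3 -m jog '[[[0,0,0],0.121],[[0,0,0],0.121],[[0,0,0],0.121],[[0,0,0],0.121],[[0,0,0],0.121],[[0,0,0],0.121],[[0,0,0],0.121],[[0,0,0],0.121],[[0,0,0],0.121],[[0,0,0],0]]'
python3 -m jog '[[[0,0,0],0],[[0,0,0],0]]'
python3 to.py 628.6 55.9 34
```

```text
time: 36.25
tool_pos: [429.7, -296.9, 174.7]
eef_rot: [0.75, -0.661, 0.0, -0.0]
force: [0.2, 0.7, 0.0]
opening: 0.569
gripper_force: 0.0
time: 36.42
tool_pos: [429.4, -297.3, 174.6]
eef_rot: [0.753, -0.658, 0.0, -0.0]
force: [0.7, 0.8, 0.1]
opening: 0.57
gripper_force: 0.0
t 36.42 pos [ 429.4 -297.3  174.6] yaw -82.31 z [ 0. -0. -1.] F [0.7 0.8 0.1] grip 0.0 op 49.9
tool shift mm [-323.4 -244.6  140.7]
corner frame [-294.9 -466.3]
```

```bash
python3 -m jog '[[[-0.0323,-0.0245,0],0],[[-0.0323,-0.0245,0],0],[[-0.0323,-0.0245,0],0],[[-0.0323,-0.0245,0],0],[[-0.0323,-0.0245,0],0],[[-0.0323,-0.0245,0],0],[[-0.0323,-0.0245,0],0],[[-0.0323,-0.0245,0],0],[[-0.0323,-0.0245,0],0],[[-0.0323,-0.0245,0],0.012]]'
python3 -m jog '[[[0,0,0],0],[[0,0,0],0],[[0,0,0],0],[[0,0,0.03],0],[[0,0,0.03],0],[[0,0,0.02],0],[[0,0,0],0],[[0,0,0],0],[[0,0,0],0]]'
python3 to.py 628.6 55.9 34
```

```text
time: 37.25
tool_pos: [631.5, 56.1, 174.6]
eef_rot: [0.749, -0.663, 0.0, -0.0]
force: [1.5, -0.6, -0.2]
opening: 0.57
gripper_force: 0.0
time: 38.0
tool_pos: [631.6, 53.3, 96.2]
eef_rot: [0.747, -0.665, 0.001, -0.001]
force: [-0.0, 1.1, 0.1]
opening: 0.568
gripper_force: 0.0
t 38.0 pos [631.6  53.3  96.2] yaw -83.34 z [ 0.002  0.    -1.   ] F [-0.   1.1  0.1] grip 0.0 op 49.8
tool shift mm [-2.9  2.8 62.2]
corner frame [ -51.3 -143. ]
```

```bash
python3 -m jog '[[[0,0.003,0.02],-0.005],[[0,0,0.02],0],[[0,0,0.012],0],[[0,0,0.008],0],[[0,0,0],0],[[0,0,0],0],[[0,0,0],0],[[0,0,0],0]]'
python3 to.py
python3 -m jog '[[[-0.004,0,0],0],[[-0.008,0,0],0],[[-0.008,0,0],0],[[-0.004,0,0],0],[[-0.002,0,0],0],[[0,0,0],0],[[0,0,0],0]]'
python3 to.py
```

```text
time: 38.67
tool_pos: [628.6, 53.8, 35.6]
eef_rot: [0.749, -0.663, 0.0, -0.001]
force: [0.3, 0.7, 0.4]
opening: 0.57
gripper_force: 0.0
t 38.67 pos [628.6  53.8  35.6] yaw -83.05 z [ 0.002  0.    -1.   ] F [0.3 0.7 0.4] grip 0.0 op 49.9
corner frame [ -54.2 -142.1]
time: 39.25
tool_pos: [624.6, 79.6, 34.5]
eef_rot: [0.749, -0.663, -0.0, 0.0]
force: [-0.1, 0.5, -0.0]
opening: 0.57
gripper_force: 0.0
t 39.25 pos [624.6  79.6  34.5] yaw -83.04 z [-0. -0. -1.] F [-0.1  0.5 -0. ] grip 0.0 op 50.0
corner frame [ -55.1 -116. ]
```

```bash
python3 -m jog '[[[-0.001,0,0],0],[[-0.001,0,0],0],[[-0.001,0,0],0],[[0,0,0],0],[[0,0,0],0]]'
python3 to.py
python3 -m jog '[[[-0.0005,0,0],0],[[-0.0005,0,0],0],[[0,0,0],0]]'
python3 to.py
```

```text
time: 39.67
tool_pos: [624.3, 82.2, 34.5]
eef_rot: [0.749, -0.663, -0.0, 0.0]
force: [0.7, 0.5, -0.4]
opening: 0.566
gripper_force: 0.0
t 39.67 pos [624.3  82.2  34.5] yaw -83.07 z [-0. -0. -1.] F [ 0.7  0.5 -0.4] grip 0.0 op 49.6
corner frame [ -55.  -113.4]
time: 39.92
tool_pos: [624.1, 82.7, 34.5]
eef_rot: [0.749, -0.663, 0.0, 0.0]
force: [1.3, -3.1, 0.7]
opening: 0.572
gripper_force: 2.0
t 39.92 pos [624.1  82.7  34.5] yaw -83.07 z [-0.    -0.001 -1.   ] F [ 1.3 -3.1  0.7] grip 2.0489943120628595 op 50.1
corner frame [ -55.2 -112.9]
```

```bash
python3 -m jog '[[[-0.0005,0,0],0],[[-0.0005,0,0],0],[[0,0,0],0],[[0,0,0],0]]'
python3 to.py
python3 -m jog '[[[0.002,0,0],0],[[0.008,0,0],0],[[0.015,0,0],0],[[0,0,0],0],[[0,0,0],0],[[0,0,-0.03],0],[[0,0,-0.04],0],[[0,0,-0.04],0],[[0,0,-0.03],0],[[0,0,0],0]]'
python3 -m jog '[[[0.0323,0.0245,0],0],[[0.0323,0.0245,0],0],[[0.0323,0.0245,0],0],[[0.0323,0.0245,0],0],[[0.0323,0.0245,0],0],[[0.0323,0.0245,0],0],[[0.0323,0.0245,0],0],[[0.0323,0.0245,0],0],[[0.0323,0.0245,0],0],[[0,0,0],0]]'
python3 - <<'E'
from h import *
t=imaging.grab_frame("top"); cv2.imwrite("pics/t4raw.png",t)
hsv=cv2.cvtColor(t,cv2.COLOR_BGR2HSV); m=cv2.inRange(hsv,(21,120,50),(35,255,255)); m[:,:225]=0; m[:,330:]=0; m[:140]=0; m[250:]=0
cs=np.vstack([c for c in cv2.findContours(m,0,1)[0] if cv2.contourArea(c)>15]); h=cv2.minAreaRect(cs); P=ray("top",cv2.boxPoints(h),36)[:,:2]; print(h)
a=np.radians(7.02); R=np.array([[np.cos(a),np.sin(a)],[-np.sin(a),np.cos(a)]]); print((P-[665.1,201.5])@R.T)
# gap test: dark (shadow/shelf) pixels between tub and rails along normals, unrolled in the corner frame at z=30
y,x=np.mgrid[0:1:1,0:1:1]
for ax in(0,1):
    for s in(-90,-70,-50,-30,-10):
        n=np.arange(-8,9,2.); Q=np.array([[k,s] if ax==0 else [s,k] for k in n])@R+[665.1,201.5]
        px=proj("top",np.c_[Q,np.full(len(Q),32)]).astype(np.float32)
        g=cv2.remap(hsv,px[:,:1],px[:,1:],cv2.INTER_NEAREST).reshape(-1,3); print("xy"[ax],s,[f"{a[0]}/{a[2]}" for a in g])
E
python3 to.py
```

```text
time: 40.25
tool_pos: [624.1, 82.8, 34.5]
eef_rot: [0.749, -0.663, 0.0, 0.001]
force: [1.7, -9.4, -0.6]
opening: 0.573
gripper_force: 4.5
t 40.25 pos [624.1  82.8  34.5] yaw -83.07 z [-0.001 -0.002 -1.   ] F [ 1.7 -9.4 -0.6] grip 4.514744164703188 op 50.2
corner frame [ -55.2 -112.8]
time: 41.08
tool_pos: [630.8, 60.2, 182.4]
eef_rot: [0.749, -0.663, 0.003, -0.005]
force: [2.4, -0.3, 0.2]
opening: 0.576
gripper_force: 0.0
time: 41.92
tool_pos: [439.7, -259.7, 174.5]
eef_rot: [0.747, -0.665, -0.0, 0.0]
force: [0.4, -0.7, -0.2]
opening: 0.575
gripper_force: 0.0
((263.92431640625, 178.36907958984375), (41.30367660522461, 41.06538772583008), 83.1572265625)
[[  -1.36366214   -0.31034603]
 [  -1.42821524 -102.54881875]
 [-105.10931263 -102.57700865]
 [-104.85301758   -1.20770407]]
x -90 ['24/98', '24/136', '24/185', '24/185', '21/152', '16/171', '16/221', '16/221', '16/221']
x -70 ['24/97', '24/127', '24/168', '24/168', '20/148', '15/145', '15/142', '15/138', '15/138']
x -50 ['24/99', '24/124', '24/165', '21/151', '21/151', '16/147', '16/141', '15/139', '15/139']
x -30 ['24/96', '24/122', '24/165', '21/149', '21/149', '16/145', '15/142', '15/141', '15/141']
x -10 ['24/101', '24/123', '23/165', '21/148', '21/148', '16/146', '16/143', '15/136', '15/143']
y -90 ['24/100', '24/100', '24/117', '23/137', '18/112', '16/116', '16/116', '16/116', '15/116']
y -70 ['24/99', '24/99', '24/125', '23/139', '17/118', '16/116', '16/116', '15/115', '16/116']
y -50 ['24/103', '24/104', '24/135', '23/140', '16/120', '16/120', '15/116', '15/117', '15/125']
y -30 ['24/119', '24/145', '24/170', '23/156', '16/124', '16/124', '16/125', '15/139', '15/142']
y -10 ['24/107', '24/140', '24/161', '22/137', '22/137', '17/121', '15/123', '15/130', '15/142']
t 41.97 pos [ 441.2 -258.2  174.6] yaw -83.35 z [ 0.  0. -1.] F [-0.5  0.6 -0.2] grip 0.0 op 50.0
corner frame [-278.4 -428.9]
```

```bash
python3 -c "
from station import manip
print(manip.hand_in())"
```

```text
the job is handed in; nothing more can be done
None
```

The job is handed in at about 42 s: the egg cup stands in the steel cup, the cup stands in the tub, and the tub was pushed flush against both rails (no visible gap, about 10 N contact on each); the brush, funnel and soap bottle were never touched.

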